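# Clamp a reed block in the gluing jig with a click wrench

## Robot

A 6-joint arm with a two-finger parallel gripper is mounted at the origin on the work surface. World frame = base frame: x ahead of the robot, y to its left, z up, the work surface at z = 0. Lengths are in m, angles in rad, forces in N, time in s.
With the tool pointing down it reaches from about 0.35 to 0.775 m from the base axis. Payload 5.5 kg.
Tool frame: the origin (TCP) lies between the finger pads; the fingertips stand 19 mm ahead of it and the grasp point (between the pads) is the TCP; z points along the fingers, x is the direction in which the jaws open and shut, and the axes are right-handed (so a half turn about z gives the same grasp; the last joint's range is limited). The gripper opens to 85 mm and grips with 20 to 120 N. Pads are 22 mm wide; open, the fingers measure 114 mm over their backs; the gripper's body (76 mm by 85 mm) begins 54 mm behind the grasp point. The pads swing forward as they close: fully open they stand 13 mm farther back than shut.
Start: joints at [1.136, 0.313, 0.046, 1.304, 0, 1.431], TCP at [0.167, 0.55, 0.25] pointing down, gripper open.
Joint ranges: [-2.76, 2.76], [-0.86, 1.69], [-1.03, 1.26], [-2.2, 2.34], [-1.47, 1.5], [-3.14, 3.14]. Speed limits (rad/s): [2.57, 2.57, 3.14, 3.14, 3.14, 3.14].

## Interface

Orientations are given as a unit quaternion [w, x, y, z].
In Python, from workcell import env gives the robot as it stands. The module is installed in compiled form; this text tells all that it offers.
- The arm moves only by the tool carry_out, never from a script. Its argument "steps" is a list of rows, each a list of 7 numbers: the gripper command: -1 is shut, 1 is fully open, values between are in proportion, then the shift along the tool's x, y, z in m, then the turn, a rotation vector about the tool's x, y, z in rad. A call has 1 to 20 rows; each row shifts and turns the commanded pose from where the row before left it, along the tool's axes as they then stand; what a row does not reach is not made up. A row lasts 1/8 s, in which the tool goes at most 62.5 mm and 10.7 degrees, less where a joint would pass 70% of its speed; a pose out of reach is approached as far as the arm can. A call with a gripper value outside its range is refused whole. The fingers move at their own pace and stop on an object; "grip_force" is the grip in N (left out, the last holds). Time passes only in rows, so rows that do not move let the fingers close. It gives the time, the measured TCP pose, the force and the opening at its end, in the units of the state.
- env.get_state(): the state, without advancing time (a new reading comes with each control period).
- env.read_camera(name): name is "side" or "top"; returns a dict with "color" (384x512x3 uint8, red, green, blue), "K" (3x3 intrinsics, pixels), "R" (3x3) and "t" (3): a world point X has camera coordinates R X + t. Camera axes: x right, y down, z forward; pixel columns grow to the right and rows downward; lengths in m; the calibration is good to about 2 mm. A picture is of the moment at which its call begins. There is no depth.
- env.hand_in(): hands the job in, once; it reports no verdict.
The state is a dict: "clock": time; "joint_pos": joint angles; "qvel": joint speeds; "tau": joint torques, N m; "tcp_pos": TCP position; "orientation": TCP orientation; "wrist_force": force on the tool from outside, world axes, zero at the start; "ft_torque": the same for the moment, N m; "finger_gap": finger opening in m.
Only numpy, scipy, OpenCV 4.12 (cv2) and the standard library are available. Lean on these libraries where they do the work, as an engineer would, in place of code of your own. Each camera call takes 0.05 s, during which the arm holds its last target. There are 200 camera calls.

## Task

Push the wooden reed block gently along the jig's bed until it is fully home against the end stop under the bridge. Then turn the wrench on top of the jig clockwise (seen from above) by its black grip until its handle breaks over at the set torque; stop there without driving the handle on to the end of its break, let go so that the handle springs straight, and leave the other bench items alone.

Things in the scene. Friction and masses are not known exactly. Their poses are not given: they have to be found in the camera images.
- jig: Grey clamping jig fixed to the bench. Origin: under the middle of its bridge, at bench height. Bed plate 130 (x) x 200 (y) x 15 mm, from y -105 to +95. Guide walls along y (inner faces x +-19.5, outer +-31.5, y -50 to +70, tops 35 mm high) form a channel, open at -y, closed by the end stop at +y. Dark steel bridge across it at y 0: 112 mm (x) by 30 mm (y), top 77 mm high.
- stop_face (a point): middle of the end stop's face that looks to the jig's -y, 75 mm to +y of the jig's origin, 30 mm high; the block's leading end must touch it.
- block: Loose wooden reed block, 36 (x) x 150 (y) x 30 mm (z), 0.1 to 0.25 kg, small metal reed plates on top, lying on the bed in the channel (1.5 mm play each side). Origin: centre of its underside. It starts 30 to 55 mm short of the stop, its rear end sticking out to the jig's -y side; fully home its centre is at the jig's y = 0.
- bolt_axis (a point): point on the vertical screw axis in the middle of the bridge, 88 mm above the bench, level with the wrench's centre line. The wrench turns about it; clockwise from above tightens. The nut turns with about 0.5 N m (some 3 N at the grip) and after an unknown turn of 0.45 to 0.7 rad from the start it is tight and stops rigidly.
- wrench_head (a point): point on the steel head of the wrench (38 mm diameter round the screw, top 98 mm high), 20 mm out from the screw axis; its x axis points along the head towards the handle. The head sits on the nut for good, at a random angle.
- wrench_hinge (a point): the hinge between head and handle, 45 mm from the screw axis. A detent holds the handle straight. With the nut tight it breaks over clockwise at about 1.4 N m about the hinge (12 N at the grip); then resistance falls (9 N at 0.1 rad, 3 N at 0.3 rad, the end of the break). More than 0.08 rad is the click; 0.24 rad is too far. Let go, it springs straight and the nut stays tight.
- wrench_grip (a point): middle of the handle's round black grip (24 mm diameter, 90 mm long, centre line 88 mm above the bench), 160 mm from the screw axis when straight; a slimmer steel shank joins it to the hinge. Its x axis points outward along the handle, parallel to the head's x axis while the wrench is straight.
- shoe_foot (a point): middle of the underside of the 34 x 50 mm steel pressure shoe under the bridge. The screw lowers it 5 mm per radian; with the nut tight it is 46.1 mm above the bench, just over the block's top.
- glue_jar: bystander: amber glass jar with steel lid, 54 mm diameter, 60 mm high; origin at the centre of its underside.
- tin: bystander: plain metal tin, 60 mm diameter, 50 mm high; origin at the centre of its underside.
- offcut: bystander: wood offcut 60 x 45 x 22 mm; origin at the centre of its underside.
There are look-alikes about, which are no part of the job. Several things have the shape of the block; the one meant has the colours described above.

How it is judged:
On the way, in this order (a step that is already met when the one before it is completed fails the run):
1. the reed block is home: within 3 mm of the end stop, on the bed (y of block in the frame of jig above -0.003 m and z of block in the frame of jig below 0.018 m), for 0.1 s.
2. the nut is tight (shoe within 0.5 mm of its lowest height) and the wrench handle has broken over by more than 0.08 rad (angle between the x axis of wrench_head and the x axis of wrench_grip, either way round above 0.08 rad and z of shoe_foot in the frame of jig below 0.0466 m), for 0.1 s.
At the end, for the whole second after the job is handed in: the block lies on the bed within 3 mm of the end stop, the pressure shoe is within 1 mm of its lowest height (nut left tight), and the wrench handle is straight again (within 0.04 rad), all at rest (all of step 1 and z of shoe_foot in the frame of jig below 0.0471 m and angle between the x axis of wrench_head and the x axis of wrench_grip, either way round below 0.04 rad and linear speed of block below 0.02 m/s); the robot touches nothing.
It fails at once if the handle was driven 0.24 rad or more past straight, towards the end of its break: overtightened (angle between the x axis of wrench_head and the x axis of wrench_grip, either way round above 0.24 rad).
It fails at once if the block was rammed into the jig with more than 35 N (contact force between block and jig above 35 N).
It fails at once if a bystander was moved more than 15 mm (distance of any of glue_jar, tin, offcut from where it was at the start of the episode above 0.015 m).
It also fails if it takes over 64 s, if anything falls off the work surface, if the arm or the gripper's body presses on something with over 40 N, if the wrist force passes 120 N, or if a joint passes its speed limit or range.

## Working session

There is one attempt and no reset: what is moved stays moved. The work goes in short steps, Python scripts to look and compute and a tool call to move; the robot and the scene stay as the last step left them, time stands still between calls to the robot, and variables do not carry over. Pictures are saved under pics/ and viewed, about 8 in all and at most 12, crops included, and the job is handed in when it is done.

Besides the shell and the picture viewer there is one more tool, called after "Call:" in YAML: its name, and indented under it one key for each argument. carry_out: Moves the arm, as the interface text tells. Its arguments: {"type":"object","properties":{"steps":{"type":"array","items":{"type":"array","items":{"type":"number"}}},"grip_force":{"type":"number"}},"required":["steps"]}

```bash
mkdir -p pics; cat > h.py <<'E'
import numpy as np, cv2
from workcell import env
def cam(n):
    c=env.read_camera(n); return c['color'],np.array(c['K']),np.array(c['R']),np.array(c['t'])
def ray(c,uv,z):
    _,K,R,t=c; o=-R.T@t; d=R.T@np.linalg.inv(K)@np.array([uv[0],uv[1],1.]); return o+d*(z-o[2])/d[2]
def proj(c,X):
    _,K,R,t=c; p=K@(R@np.array(X)+t); return p[:2]/p[2]
def save(c,name): cv2.imwrite('pics/'+name,cv2.cvtColor(c[0],cv2.COLOR_RGB2BGR))
E
python3 - <<'E'
from h import *
for n in('top','side'):
    c=cam(n); save(c,n+'0.png'); print(n,-c[2].T@c[3],c[1][0,0],c[2].round(3).tolist())
print(env.get_state())
E
```

```text
top [ 0.4833826  -0.07208598  0.9166268 ] 412.5112293954529 [[0.002, -1.0, -0.023], [-0.992, 0.001, -0.127], [0.127, 0.023, -0.992]]
side [0.1517248  0.34561484 0.66723063] 375.74796840325297 [[-0.698, -0.716, 0.0], [-0.491, 0.478, -0.728], [0.521, -0.508, -0.686]]
{'clock': 0.1, 'joint_pos': array([1.13640771e+00, 3.13926689e-01, 4.50725850e-02, 1.30358845e+00,
       3.58241258e-08, 1.43118173e+00]), 'qvel': array([ 0.00048036, -0.00147978,  0.00174077,  0.0001059 ,  0.00013054,
       -0.00117501]), 'tau': array([ 3.29310373e-03, -4.81725168e+01,  2.99244100e+01,  1.26551336e-02,
       -8.41065321e-05, -1.48243593e-06]), 'tcp_pos': array([0.16688606, 0.54980091, 0.24948904]), 'orientation': array([ 3.93447604e-04,  8.03281629e-01,  5.95598814e-01, -7.22991285e-04]), 'wrist_force': array([ 0.23892947, -0.11416742,  0.36597956]), 'ft_torque': array([ 0.01177431,  0.00667066, -0.06103681]), 'finger_gap': 0.085312416389652}
```

View pics/top0.png

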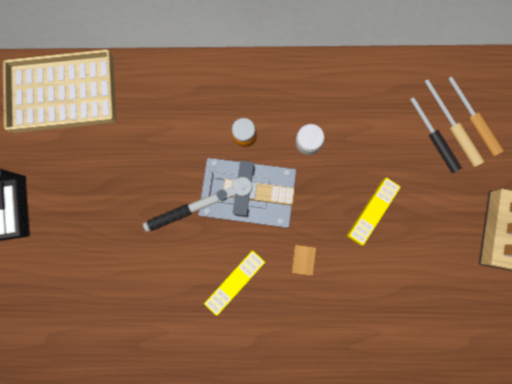

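View pics/side0.png

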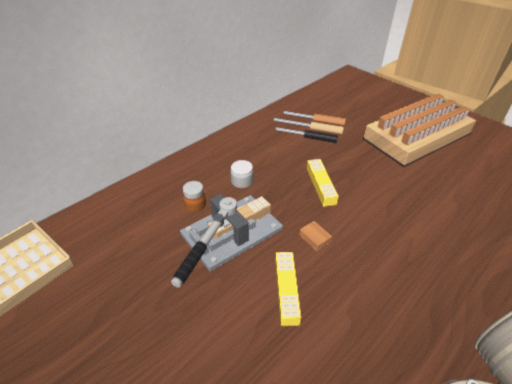

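The top view shows the jig at about (248,192), with the block sticking out to the right (world -y). The wrench pivot is at about (243,186) and its handle runs left and down to (147,226). The jar is at (244,131), the tin at (310,138) and the offcut at (304,260). The side view agrees. Next I measure.

```bash
python3 - <<'E'
from h import *
c=cam('top'); s=cam('side')
np.set_printoptions(precision=4,suppress=True)
hsv=cv2.cvtColor(c[0],cv2.COLOR_RGB2HSV); im=c[0].astype(int)
def big(m,box):
    z=np.zeros_like(m); x0,y0,x1,y1=box; z[y0:y1,x0:x1]=m[y0:y1,x0:x1]
    k=cv2.findContours(z,0,1)[0]; return max(k,key=cv2.contourArea)
# bed: bluish grey
bed=((im[...,2]>im[...,0]+5)&(im[...,2]>70)).astype(np.uint8)*255
k=big(bed,(190,150,305,235)); r=cv2.minAreaRect(k)
P=np.array([ray(c,p,.015) for p in cv2.boxPoints(r)]); print('bed',r,P[:,:2].tolist(),np.linalg.norm(P[1]-P[0]),np.linalg.norm(P[2]-P[1]),P.mean(0))
# black grip
blk=(im.max(2)<45).astype(np.uint8)*255
k=big(blk,(130,195,200,240)); r=cv2.minAreaRect(k); print('grip px',r)
b=cv2.boxPoints(r); G=np.array([ray(c,p,.088) for p in b]); print('grip',G.mean(0),np.linalg.norm(G[1]-G[0]),np.linalg.norm(G[2]-G[1]))
# wood block visible, in region right of bridge
w=((hsv[...,1]>50)&(im[...,0]>130)).astype(np.uint8)*255
k=big(w,(250,170,305,215)); b=cv2.boxPoints(cv2.minAreaRect(k)); print('blk',b.tolist(),[ray(c,p,.045)[:2].round(4).tolist() for p in b])
for n,cc,box in(('t',c,(130,110,330,280)),('s',s,(165,150,345,310))):
    x0,y0,x1,y1=box; cv2.imwrite(f'pics/{n}1.png',cv2.resize(cv2.cvtColor(cc[0],cv2.COLOR_RGB2BGR)[y0:y1,x0:x1],None,fx=4,fy=3.5 if 0 else 3.5 if n=='t' and 0 else 3.5) if 0 else cv2.resize(cv2.cvtColor(cc[0],cv2.COLOR_RGB2BGR)[y0:y1,x0:x1],None,fx=3.5,fy=3.5,interpolation=2))
E
```

```text
bed ((247.22540283203125, 191.5399627685547), (90.12934112548828, 58.75846481323242), 7.666804790496826) [[0.5545187019700002, 0.09273438426326647], [0.6850819253165256, 0.07797747984537015], [0.6571637166052674, -0.12139286403923344], [0.5282139594534057, -0.1032772773956723]] 0.13139452621259987 0.20131557415736734 [ 0.6062 -0.0135  0.015 ]
grip px ((158.97061157226562, 225.3823699951172), (2.1828207969665527, 6.5484619140625), 75.96376037597656)
grip [0.5271 0.1593 0.088 ] 0.013189807134534524 0.004438664904593719
blk [[249.9999542236328, 199.0], [255.5836944580078, 177.17257690429688], [308.66796875, 190.75225830078125], [303.084228515625, 212.57968139648438]] [[0.5855, -0.0218], [0.6326, -0.0335], [0.603, -0.1467], [0.5565, -0.1343]]
```

View pics/t1.png

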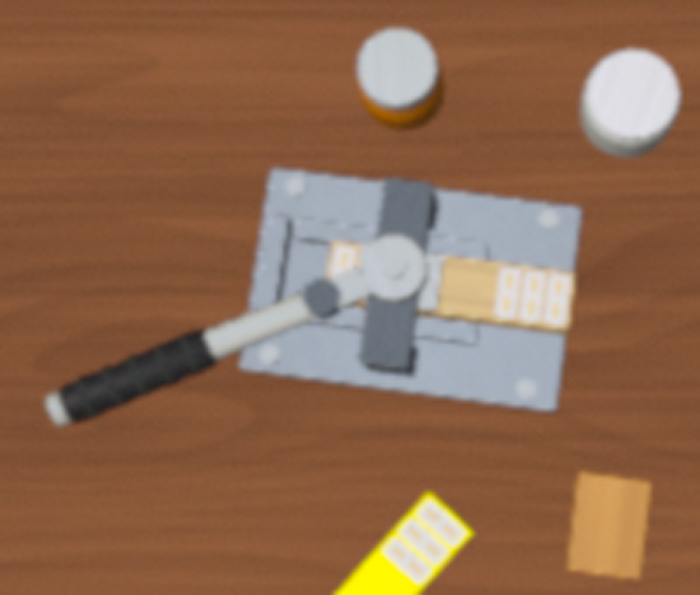

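The zoomed crop shows the head centre at crop (394,266) and the hinge at (322,297). The grip runs from (70,400) to (210,347), and the rear edge of the block is at about (572,300). The measured bed of 131x201 mm fits the given size.

```bash
python3 - <<'E'
from h import *
np.set_printoptions(precision=4,suppress=True)
c=cam('top'); f=lambda x,y,z:ray(c,(130+x/3.5-.36,110+y/3.5-.36),z)[:2]
o=np.array([.6069,-.0085]); y=np.array([.135,.991]); x=np.array([.991,-.135])
for n,p in dict(head=f(394,266,.098),hinge=f(322,297,.095),grip=f(140,373,.092),gin=f(210,347,.092),gout=f(70,400,.092),rear=f(572,300,.045),jar=f(397,68,.06),tin=f(632,90,.05)).items():
    d=p-o; print(n,p,'jig',d@x,d@y,'r',np.hypot(*d),np.arctan2(d[1],d[0]))
from scipy.spatial.transform import Rotation as R
q=env.get_state()['orientation']; print(R.from_quat(np.roll(q,-1)).as_matrix())
E
```

```text
head [ 0.6063 -0.009 ] jig -0.00048475723760505276 -0.0006127551196008365 r 0.0007811988689671902 -2.375486139648261
hinge [0.5888 0.0325] jig -0.0234382822518146 0.038210873838924894 r 0.0448197418423708 1.985612835931695
grip [0.5453 0.1372] jig -0.08071741641125145 0.136072843867832 r 0.15818806203603894 1.9708027959080126
gin [0.5603 0.0971] jig -0.060457450898786506 0.09839040396860206 r 0.1154629614355706 1.986391332893509
gout [0.5298 0.1771] jig -0.10149482828334004 0.17356668889798102 r 0.20103290504100813 1.964541825493871
rear [ 0.5932 -0.1135] jig 0.0006002826793956974 -0.10586470091159554 r 0.10585020894063711 -1.7005187272824696
jar [ 0.7344 -0.0069] jig 0.12618780297671453 0.0187741899399549 r 0.12755725360397913 0.012303715767874208
tin [ 0.7227 -0.151 ] jig 0.13401111031720764 -0.12561641122420278 r 0.18365222472534048 -0.8884684199943454
[[ 0.2906  0.9569 -0.0003]
 [ 0.9569 -0.2906 -0.0008]
 [-0.0008 -0.0001 -1.    ]]
```

Call:
carry_out:
  steps:
    - [-1,-0.0344,0.0379,0,0,0,0]
    - [-1,-0.0344,0.0379,0,0,0,0]
    - [-1,-0.0344,0.0379,0,0,0,0]
    - [-1,-0.0344,0.0379,0,0,0,0]
    - [-1,-0.0344,0.0379,0,0,0,0]
    - [-1,-0.0344,0.0379,0,0,0,0]
    - [-1,-0.0344,0.0379,0,0,0,0]
    - [-1,-0.0344,0.0379,0,0,0,0]
    - [-1,-0.0344,0.0379,0,0,0,0]
    - [-1,-0.0344,0.0379,0,0,0,0]
    - [-1,-0.0344,0.0379,0,0,0,0]
    - [-1,-0.0344,0.0379,0,0,0,0]
    - [-1,-0.0344,0.0379,0,0,0,0]
    - [-1,-0.0344,0.0379,0,0,0,0]
    - [-1,-0.0344,0.0379,0,0,0,0]
    - [-1,-0.0344,0.0379,0,0,0,0]
    - [-1,0,0,0,0,0,-0.08]
    - [-1,0,0,0,0,0,-0.08]
    - [-1,0,0,0,0,0,0]

```text
clock: 2.62
tcp_pos: [0.5873, -0.1528, 0.2499]
orientation: [-0.0, 0.754, 0.657, -0.0]
wrist_force: [-0.4, -0.4, -0.2]
finger_gap: 0.0001
```

Call:
carry_out:
  steps:
    - [-1,0,0,0.04,0,0,0]
    - [-1,0,0,0.04,0,0,0]
    - [-1,0,0,0.04,0,0,0]
    - [-1,0,0,0.04,0,0,0]
    - [-1,0,0,0.03,0,0,0]
    - [-1,0,0,0.017,0,0,0]
    - [-1,0,0,0,0,0,0]
    - [-1,0,0,0,0,0,0]

```text
clock: 3.62
tcp_pos: [0.5884, -0.1529, 0.0446]
orientation: [0.001, 0.753, 0.658, 0.001]
wrist_force: [0.6, 0.7, 0.8]
finger_gap: -0.0
```

```bash
python3 - <<'E'
from h import *
im=[]
for n,(x0,y0) in dict(top=(210,140),side=(180,160)).items():
    c=cam(n); im.append(cv2.resize(cv2.cvtColor(c[0],cv2.COLOR_RGB2BGR)[y0:y0+110,x0:x0+110],None,fx=3.6,fy=3.6,interpolation=2))
cv2.imwrite('pics/d.png',np.hstack(im))
E
```

```text
(no output)
```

View pics/d.png

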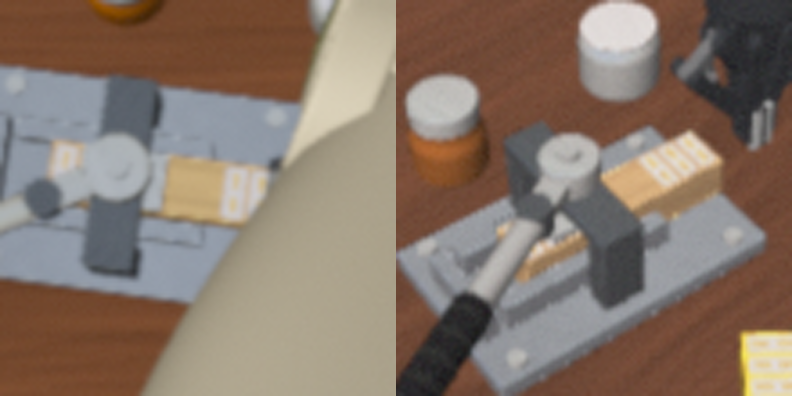

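The right half shows the shut fingers just behind the block's rear end, on its line. The left half shows the arm hiding the rear end. The gripper's knuckles bulge towards the jig, so I turn the tool by 90 degrees so that they stand across it.

Call:
carry_out:
  steps:
    - [-1,0,0,0,0,0,0.1745]
    - [-1,0,0,0,0,0,0.1745]
    - [-1,0,0,0,0,0,0.1745]
    - [-1,0,0,0,0,0,0.1745]
    - [-1,0,0,0,0,0,0.1745]
    - [-1,0,0,0,0,0,0.1745]
    - [-1,0,0,0,0,0,0.1745]
    - [-1,0,0,0,0,0,0.1745]
    - [-1,0,0,0,0,0,0.1745]
    - [-1,0,0,0,0,0,0]
    - [-1,0,-0.005,0,0,0,0]
    - [-1,0,-0.005,0,0,0,0]
    - [-1,0,-0.005,0,0,0,0]
    - [-1,0,-0.003,0,0,0,0]
    - [-1,0,-0.003,0,0,0,0]
    - [-1,0,-0.003,0,0,0,0]
    - [-1,0,-0.003,0,0,0,0]
    - [-1,0,0,0,0,0,0]

```text
clock: 5.98
tcp_pos: [0.5911, -0.1257, 0.0433]
orientation: [-0.0, 0.998, -0.067, 0.0]
wrist_force: [-0.5, 0.3, 0.1]
finger_gap: 0.0001
```

Call:
carry_out:
  steps:
    - [-1,0,-0.002,0,0,0,0]
    - [-1,0,-0.002,0,0,0,0]
    - [-1,0,-0.002,0,0,0,0]
    - [-1,0,-0.002,0,0,0,0]
    - [-1,0,-0.002,0,0,0,0]
    - [-1,0,-0.002,0,0,0,0]
    - [-1,0,-0.002,0,0,0,0]
    - [-1,0,-0.002,0,0,0,0]
    - [-1,0,-0.002,0,0,0,0]
    - [-1,0,-0.002,0,0,0,0]
    - [-1,0,-0.002,0,0,0,0]
    - [-1,0,-0.002,0,0,0,0]

```text
clock: 7.48
tcp_pos: [0.5943, -0.1019, 0.0433]
orientation: [-0.0, 0.998, -0.067, 0.0]
wrist_force: [-0.4, 0.0, 0.2]
finger_gap: 0.0
```

Call:
carry_out:
  steps:
    - [-1,0,-0.001,0,0,0,0]
    - [-1,0,-0.001,0,0,0,0]
    - [-1,0,-0.001,0,0,0,0]
    - [-1,0,-0.001,0,0,0,0]
    - [-1,0,-0.001,0,0,0,0]

```text
clock: 8.1
tcp_pos: [0.5949, -0.0971, 0.0433]
orientation: [-0.0, 0.998, -0.067, 0.0]
wrist_force: [-0.8, 0.3, 0.8]
finger_gap: 0.0005
```

```bash
python3 - <<'E'
from h import *
im=[]
for n,(x0,y0) in dict(top=(210,140),side=(180,160)).items():
    c=cam(n); im.append(cv2.resize(cv2.cvtColor(c[0],cv2.COLOR_RGB2BGR)[y0:y0+110,x0:x0+110],None,fx=3.6,fy=3.6,interpolation=2))
cv2.imwrite('pics/e.png',np.hstack(im))
E
```

```text
(no output)
```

View pics/e.png

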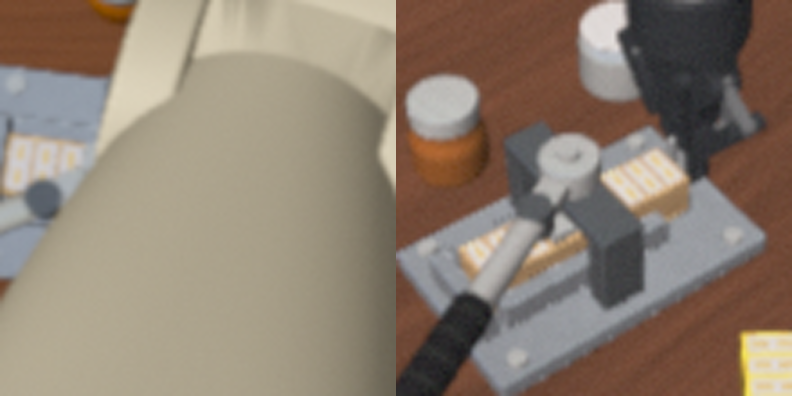

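The right half shows the block moved forward, its front end close to the stop and the fingers in contact behind it. I creep on until the force rises.

Call:
carry_out:
  steps:
    - [-1,0,-0.001,0,0,0,0]
    - [-1,0,-0.001,0,0,0,0]
    - [-1,0,0,0,0,0,0]

```text
clock: 8.57
tcp_pos: [0.5952, -0.095, 0.0433]
orientation: [-0.0, 0.998, -0.067, 0.0]
wrist_force: [-0.4, -1.0, -0.0]
finger_gap: -0.0002
```

Call:
carry_out:
  steps:
    - [-1,0,-0.001,0,0,0,0]
    - [-1,0,0,0,0,0,0]

```text
clock: 8.82
tcp_pos: [0.5954, -0.0941, 0.0433]
orientation: [-0.0, 0.998, -0.067, 0.0]
wrist_force: [0.2, -1.0, 0.0]
finger_gap: 0.0001
```

Call:
carry_out:
  steps:
    - [-1,0,-0.001,0,0,0,0]
    - [-1,0,0,0,0,0,0]

```text
clock: 9.07
tcp_pos: [0.5956, -0.094, 0.0434]
orientation: [0.001, 0.998, -0.067, 0.0]
wrist_force: [-0.0, -5.1, -0.1]
finger_gap: 0.0001
```

The force reached 5 N at jig y = -86 mm, which is where the block should be home (rear end at -75 mm plus 11 mm of finger). I back off and go over to the wrench.

Call:
carry_out:
  steps:
    - [-1,0,0.005,0,0,0,0]
    - [-1,0,0.01,0,0,0,0]
    - [-1,0,0.015,0,0,0,0]
    - [-1,0,0,-0.045,0,0,0]
    - [-1,0,0,-0.045,0,0,0]
    - [-1,0,0,-0.04,0,0,0]
    - [-1,-0.0185,-0.0391,0,0,0,0]
    - [-1,-0.0185,-0.0391,0,0,0,0]
    - [-1,-0.0185,-0.0391,0,0,0,0]
    - [-1,-0.0185,-0.0391,0,0,0,0]
    - [-1,-0.0185,-0.0391,0,0,0,0]
    - [-1,-0.0185,-0.0391,0,0,0,0]
    - [-1,0,0,0,0,0,0]

```text
clock: 10.7
tcp_pos: [0.5119, 0.1261, 0.1734]
orientation: [-0.0, 0.998, -0.065, -0.0]
wrist_force: [1.2, -0.3, 0.4]
finger_gap: -0.0
```

Call:
carry_out:
  steps:
    - [-1,0,0,0,0,0,-0.176]
    - [-1,0,0,0,0,0,-0.176]
    - [-1,0,0,0,0,0,-0.176]
    - [-1,0,0,0,0,0,-0.176]
    - [-1,0,0,0,0,0,-0.176]
    - [-1,0,0,0,0,0,-0.176]
    - [-1,0,0,0,0,0,-0.176]
    - [-1,0,0,0,0,0,-0.176]
    - [-1,0,0,0,0,0,-0.176]
    - [-1,0,0,0,0,0,-0.176]
    - [-1,0,0,0,0,0,-0.176]
    - [-1,0,0,0,0,0,-0.176]
    - [-1,0,0,0,0,0,0]

```text
clock: 12.32
tcp_pos: [0.5134, 0.1232, 0.1733]
orientation: [0.0, 0.551, 0.834, 0.0]
wrist_force: [0.2, 0.7, 0.7]
finger_gap: 0.0002
```

```bash
python3 - <<'E'
from h import *
im=[]
for n,(x0,y0) in dict(top=(140,140),side=(150,160)).items():
    c=cam(n); im.append(cv2.resize(cv2.cvtColor(c[0],cv2.COLOR_RGB2BGR)[y0:y0+140,x0:x0+140],None,fx=2.8,fy=2.8,interpolation=2))
cv2.imwrite('pics/f.png',np.hstack(im)); print(env.get_state()['joint_pos'])
E
```

```text
[ 8.42233086e-02  2.58869472e-01 -2.20220059e-01  1.09156227e+00
 -3.28841520e-07 -3.18201172e-01]
```

View pics/f.png

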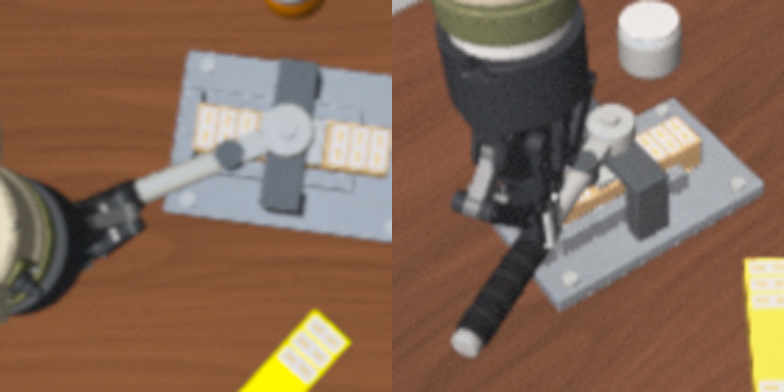

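The left half shows the wrench unmoved and the fingers beside the grip's inner half on the robot side. The block's front end is at the stop. I descend and start to turn the wrench.

Call:
carry_out:
  steps:
    - [-1,0,0,0.03,0,0,0]
    - [-1,0,0,0.03,0,0,0]
    - [-1,0,0,0.025,0,0,0]
    - [-1,0,0,0,0,0,0]
    - [-1,0,0.003,0,0,0,0]
    - [-1,0,0.003,0,0,0,0]
    - [-1,0,0.003,0,0,0,0]
    - [-1,0,0,0,0,0,0]

```text
clock: 13.42
tcp_pos: [0.5218, 0.1282, 0.0888]
orientation: [0.0, 0.55, 0.835, 0.0]
wrist_force: [-0.1, 0.9, -0.5]
finger_gap: -0.0003
```

Call:
carry_out:
  steps:
    - [-1,0,0.001,0,0,0,0]
    - [-1,0,0.001,0,0,0,0]
    - [-1,0,0.001,0,0,0,0]
    - [-1,0,0.001,0,0,0,0]
    - [-1,0,0,0,0,0,0]

```text
clock: 14.05
tcp_pos: [0.5243, 0.1295, 0.088]
orientation: [-0.0, 0.55, 0.835, -0.0]
wrist_force: [-1.8, -0.8, 0.6]
finger_gap: -0.0002
```

Contact shows at about 2 N. I rotate along the arc.

Call:
carry_out:
  steps:
    - [-1,0.0007,0.0063,0,0,0,0.04]
    - [-1,0.0007,0.0063,0,0,0,0.04]
    - [-1,0.0007,0.0063,0,0,0,0.04]
    - [-1,0.0007,0.0063,0,0,0,0.04]
    - [-1,0.0007,0.0063,0,0,0,0.04]
    - [-1,0.0007,0.0063,0,0,0,0.04]
    - [-1,0.0007,0.0063,0,0,0,0.04]
    - [-1,0.0007,0.0063,0,0,0,0.04]
    - [-1,0.0007,0.0063,0,0,0,0.04]
    - [-1,0,0,0,0,0,0]

```text
clock: 15.3
tcp_pos: [0.5776, 0.1495, 0.0879]
orientation: [-0.0, 0.69, 0.724, -0.0]
wrist_force: [-1.8, -0.7, -0.6]
finger_gap: -0.0003
```

Call:
carry_out:
  steps:
    - [-1,0.0004,0.0032,0,0,0,0.02]
    - [-1,0.0004,0.0032,0,0,0,0.02]
    - [-1,0.0004,0.0032,0,0,0,0.02]
    - [-1,0.0004,0.0032,0,0,0,0.02]

```text
clock: 15.8
tcp_pos: [0.5909, 0.1514, 0.0883]
orientation: [-0.0, 0.719, 0.695, 0.0]
wrist_force: [-2.5, 0.3, -0.3]
finger_gap: -0.0001
```

Call:
carry_out:
  steps:
    - [-1,0.0004,0.0032,0,0,0,0.02]
    - [-1,0.0004,0.0032,0,0,0,0.02]

```text
clock: 16.05
tcp_pos: [0.5974, 0.1519, 0.0882]
orientation: [-0.0, 0.733, 0.68, 0.0]
wrist_force: [-2.9, 1.0, -0.3]
finger_gap: -0.0003
```

Call:
carry_out:
  steps:
    - [-1,0.0004,0.0032,0,0,0,0.02]
    - [-1,0.0004,0.0032,0,0,0,0.02]

```text
clock: 16.3
tcp_pos: [0.6033, 0.1522, 0.0881]
orientation: [-0.0, 0.746, 0.665, -0.0]
wrist_force: [-5.6, 0.6, -0.6]
finger_gap: 0.0002
```

Call:
carry_out:
  steps:
    - [-1,0,0.001,0,0,0,0.006]
    - [-1,0,0,0,0,0,0]

```text
clock: 16.55
tcp_pos: [0.6034, 0.1522, 0.0878]
orientation: [-0.001, 0.748, 0.664, -0.001]
wrist_force: [-6.0, 1.5, 0.8]
finger_gap: -0.0002
```

Call:
carry_out:
  steps:
    - [-1,0,0.001,0,0,0,0.006]
    - [-1,0,0,0,0,0,0]

```text
clock: 16.8
tcp_pos: [0.604, 0.1522, 0.0877]
orientation: [-0.001, 0.75, 0.661, -0.001]
wrist_force: [-7.3, 1.1, 0.8]
finger_gap: 0.0001
```

Call:
carry_out:
  steps:
    - [-1,0,0.001,0,0,0,0.006]
    - [-1,0,0,0,0,0,0]

```text
clock: 17.05
tcp_pos: [0.6045, 0.1523, 0.0876]
orientation: [-0.002, 0.752, 0.659, -0.001]
wrist_force: [-7.4, 1.2, 0.3]
finger_gap: 0.0002
```

The nut is tight and the force is building towards the break. I keep going in millimetre steps.

Call:
carry_out:
  steps:
    - [-1,0,0.001,0,0,0,0.004]
    - [-1,0,0.001,0,0,0,0.004]
    - [-1,0,0,0,0,0,0]

```text
clock: 17.42
tcp_pos: [0.6056, 0.1522, 0.0872]
orientation: [-0.003, 0.755, 0.656, -0.002]
wrist_force: [-10.0, 2.9, 0.9]
finger_gap: 0.0001
```

Call:
carry_out:
  steps:
    - [-1,0,0.001,0,0,0,0.004]
    - [-1,0,0.001,0,0,0,0.004]
    - [-1,0,0,0,0,0,0]

```text
clock: 17.8
tcp_pos: [0.6067, 0.1523, 0.087]
orientation: [-0.003, 0.757, 0.653, -0.002]
wrist_force: [-11.2, 3.2, 1.3]
finger_gap: 0.0002
```

Call:
carry_out:
  steps:
    - [-1,0,0.001,0,0,0,0.004]
    - [-1,0,0,0,0,0,0]

```text
clock: 18.05
tcp_pos: [0.6075, 0.1522, 0.0869]
orientation: [-0.003, 0.758, 0.652, -0.003]
wrist_force: [-12.0, 4.5, 2.1]
finger_gap: 0.0003
```

Call:
carry_out:
  steps:
    - [-1,0,0.001,0,0,0,0.004]
    - [-1,0,0,0,0,0,0]

```text
clock: 18.3
tcp_pos: [0.6085, 0.1522, 0.0869]
orientation: [-0.003, 0.76, 0.65, -0.002]
wrist_force: [-11.4, 3.8, 1.0]
finger_gap: 0.0001
```

Call:
carry_out:
  steps:
    - [-1,0,0.0015,0,0,0,0.012]
    - [-1,0,0.0015,0,0,0,0.012]
    - [-1,0,0.0015,0,0,0,0.012]
    - [-1,0,0,0,0,0,0]

```text
clock: 18.8
tcp_pos: [0.6137, 0.1521, 0.0873]
orientation: [-0.003, 0.771, 0.637, -0.001]
wrist_force: [-10.9, 6.2, 1.5]
finger_gap: 0.0003
```

Call:
carry_out:
  steps:
    - [-1,0,0.0015,0,0,0,0.012]
    - [-1,0,0.0015,0,0,0,0.012]
    - [-1,0,0,0,0,0,0]

```text
clock: 19.18
tcp_pos: [0.6172, 0.1519, 0.0874]
orientation: [-0.003, 0.779, 0.628, -0.001]
wrist_force: [-8.4, 7.0, 0.5]
finger_gap: -0.0001
```

```bash
python3 - <<'E'
from h import *
im=[]
for n,(x0,y0) in dict(top=(140,140),side=(150,160)).items():
    c=cam(n); im.append(cv2.resize(cv2.cvtColor(c[0],cv2.COLOR_RGB2BGR)[y0:y0+140,x0:x0+140],None,fx=2.8,fy=2.8,interpolation=2)); save(c,n+'_g.png')
cv2.imwrite('pics/g.png',np.hstack(im)); s=env.get_state(); print(s['tcp_pos'],s['wrist_force'],s['orientation'])
E
```

```text
[0.61716762 0.1519363  0.08744287] [-8.8056883   6.78295296  0.98312481] [-0.0033423   0.77847297  0.62766871 -0.00080292]
```

View pics/g.png

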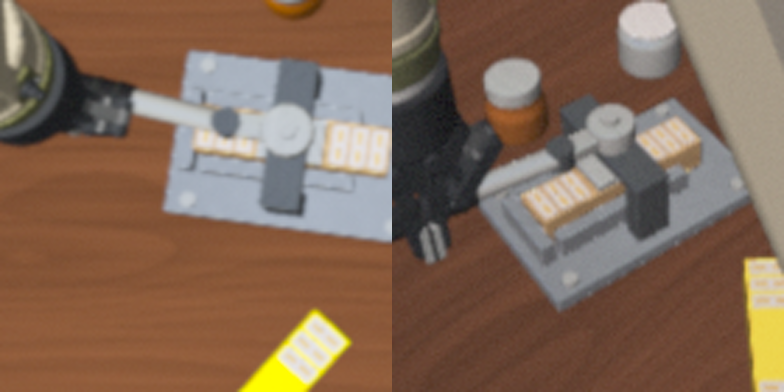

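The left half shows the head at (288,130), the hinge at (226,121) and the shank out to (135,102). That is a small bend of about 0.06 to 0.08 rad so far. The normal force has fallen to about 10 N, which agrees with 0.07 rad. I go a little further.

Call:
carry_out:
  steps:
    - [-1,0.0005,0.0015,0,0,0,0.012]
    - [-1,0.0005,0.0015,0,0,0,0.012]
    - [-1,0,0,0,0,0,0]

```text
clock: 19.65
tcp_pos: [0.6207, 0.1518, 0.0875]
orientation: [-0.003, 0.786, 0.618, -0.001]
wrist_force: [-9.0, 5.3, 1.4]
finger_gap: -0.0001
```

```bash
python3 - <<'E'
from h import *
from scipy.spatial.transform import Rotation as R
c=cam('top'); im=c[0].astype(int); s=env.get_state()
# light steel shank centreline: column-wise centroid left of hinge
lum=im.min(2); pts=[]
for u in range(190,214):
    col=lum[165:192,u]; v=np.where(col>150)[0]+165
    if 3<=len(v)<=9: pts.append(ray(c,(u,v.mean()),.09)[:2])
pts=np.array(pts); d=pts[0]-pts[-1]; vx=cv2.fitLine(pts.astype(np.float32),2,0,.01,.01).ravel()
a=np.arctan2(vx[1],vx[0])%np.pi
hinge=ray(c,(140+226/2.8-.3,140+121/2.8-.3),.095)[:2]; o=np.array([.6066,-.0088])
h=hinge-o; print(len(pts),'shank',a,'head',np.arctan2(h[1],h[0]),np.hypot(*h))
# hinge from known radius and shank line
p0=vx[2:]; dd=vx[:2]; b=(p0-o)@dd; q=(p0-o)@(p0-o)-.045**2; ts=[-b+e*np.sqrt(b*b-q) for e in(1,-1)]
for t in ts: g=p0+t*dd-o; print('head via circle',np.arctan2(g[1],g[0]))
x=R.from_quat(np.roll(s['orientation'],-1)).as_matrix()[:,0]; print('tool x ang',np.arctan2(x[1],x[0]),s['tcp_pos'],s['wrist_force'])
# rough analytic: contact: shank normal distance of tool to handle = 23mm
E
```

```text
13 shank 1.284004 head 1.4393101386161886 0.04453385949226587
head via circle 1.4869811011595102
head via circle -2.0605658664757938
tool x ang 1.3326508108065669 [0.62075055 0.15178031 0.08754699] [-9.49931173  5.64283576  0.63648512]
```

```bash
python3 - <<'E'
from h import *
c=cam('top'); cv2.imwrite('pics/h.png',cv2.resize(cv2.cvtColor(c[0],cv2.COLOR_RGB2BGR)[160:210,175:265],None,fx=8,fy=8,interpolation=2))
E
```

```text
(no output)
```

View pics/h.png

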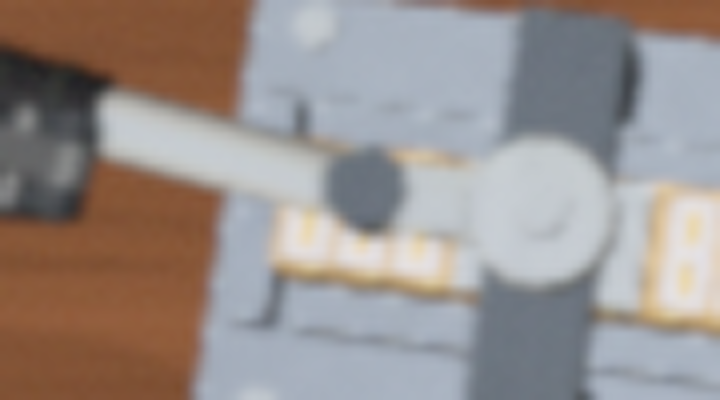

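The zoomed view shows the head at (541,210), the hinge at (366,188) and the shank centre at (105,124), so the bend is about 0.11 rad. The estimates are 0.07 (force), 0.11 (image) and 0.14 (geometry). One more 2 mm gives margin on both sides.

Call:
carry_out:
  steps:
    - [-1,0.0005,0.001,0,0,0,0.01]
    - [-1,0.0005,0.001,0,0,0,0.01]
    - [-1,0,0,0,0,0,0]
    - [-1,0,0,0,0,0,0]

```text
clock: 20.25
tcp_pos: [0.6231, 0.1517, 0.0876]
orientation: [-0.002, 0.792, 0.61, -0.001]
wrist_force: [-6.8, 4.9, 0.7]
finger_gap: -0.0002
```

The normal force is down to about 7.8 N, so the bend is about 0.13 rad and the click has happened. I let the handle back slowly.

Call:
carry_out:
  steps:
    - [-1,0,-0.002,0,0,0,-0.015]
    - [-1,0,-0.002,0,0,0,-0.015]
    - [-1,0,-0.002,0,0,0,-0.015]
    - [-1,0,-0.002,0,0,0,-0.015]
    - [-1,0,-0.002,0,0,0,-0.015]
    - [-1,0,-0.002,0,0,0,-0.015]
    - [-1,0,-0.002,0,0,0,-0.015]
    - [-1,0,-0.002,0,0,0,-0.015]
    - [-1,0,-0.003,0,0,0,-0.01]
    - [-1,0,-0.003,0,0,0,0]
    - [-1,0,-0.004,0,0,0,0]
    - [-1,0,-0.005,0,0,0,0]
    - [-1,0,-0.01,0,0,0,0]
    - [-1,0,-0.015,0,0,0,0]
    - [-1,0,-0.02,0,0,0,0]
    - [-1,0,0,0,0,0,0]

```text
clock: 22.25
tcp_pos: [0.5486, 0.1617, 0.0884]
orientation: [-0.0, 0.751, 0.66, -0.0]
wrist_force: [0.7, 0.9, 0.4]
finger_gap: -0.0004
```

Call:
carry_out:
  steps:
    - [-1,0,-0.02,-0.04,0,0,0]
    - [-1,0,-0.02,-0.04,0,0,0]
    - [-1,0,-0.02,-0.04,0,0,0]
    - [-1,0,0,0,0,0,0]
    - [-1,0,0,0,0,0,0]

```text
clock: 22.88
tcp_pos: [0.4913, 0.1691, 0.2082]
orientation: [0.0, 0.751, 0.66, 0.001]
wrist_force: [0.1, -0.5, -1.1]
finger_gap: 0.0001
```

```bash
python3 - <<'E'
from h import *
c=cam('top'); cv2.imwrite('pics/i.png',cv2.resize(cv2.cvtColor(c[0],cv2.COLOR_RGB2BGR)[110:220,140:330],None,fx=4.2,fy=4.2,interpolation=2)); s=env.get_state(); print(s['clock'],s['tcp_pos'])
E
```

```text
22.925 [0.49087951 0.16897899 0.20741774]
```

View pics/i.png

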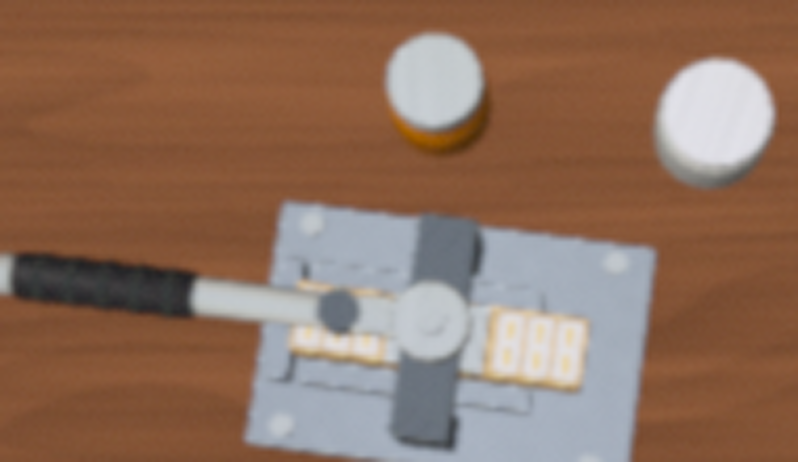

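The handle is straight again: head (431,320), hinge (339,310) and grip end (14,274) lie on one line, with slopes of 0.109 and 0.110. The loaded shank slope was 0.236, so the break angle was at least 0.126 rad. Last I check the block's rear end, with its edge centre at (586,355).

```bash
python3 - <<'E'
from h import *
c=cam('top'); o=np.array([.6066,-.0088])
for n,u,v,z in(('rear',586,355,.045),('front',291,340,.045),('stopface?',291,360,.045)):
    d=ray(c,(140+u/4.2-.38,110+v/4.2-.38),z)[:2]-o; print(n,d@[.991,-.135],d@[.135,.991])
E
```

```text
rear -0.0005244468926466439 -0.0758462970999798
front -0.012957844895616511 0.07407298139629157
stopface? -0.023111081216085554 0.07249624206042334
```

The block's ends are at -75.8 mm and +74.1 mm, against ±75 mm when fully home. I hand in.

```bash
python3 -c "
from h import *
env.hand_in()"
```

```text
the job is handed in; nothing more can be done
```

The job is done and handed in at about 23 s of the 64 s allowed; no verdict was reported.

- **Block:** I pushed it about 31 mm along the bed until it met the stop at about 5 N. The last picture puts its ends at -75.8 and +74.1 mm in the jig's frame, against ±75 mm fully home. That is within about 1 mm.
- **Wrench:** I turned it clockwise by its grip about 0.52 rad until the nut was tight. The handle broke over at about 12.5 N, and I stopped there and let it back slowly.
- **Break angle:** I put it at about 0.13–0.14 rad when I stopped. My estimates disagreed on the way: just before the last 2 mm they were 0.07 rad (force), 0.11 rad (image) and 0.14 rad (geometry). After that last push the force reading also gave about 0.14 rad. All of these stay below 0.24 rad.
- **Final state:** The head and handle slopes in the image are 0.109 and 0.110, so the handle is straight again. The gripper was clear of everything. The jar and tin look unmoved in the last picture. The offcut was outside that picture, so I did not check it at the end, but the arm never went near it.
- **Shoe height:** I did not measure it directly. That the nut is tight rests on the force rise and on the head's angle staying put.

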